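Test a ball-winder spring and sort it by its force

TASK

Check the coil spring unit that stands on the round cork mat: stand it inside the small ring on the steel plate of the spring tester and press it straight down until its top is level with the top of the thin gauge post beside it, and hold it there for a second without pressing it past the mark. Then read the force: if it took 10 newtons or more at the mark, stand the spring unit upright in the round wooden dish; if it took less, stand it upright in the square metal tray. Press the plate only through the spring and leave everything else where it is.

Things in the scene. Friction and masses are not known exactly. Their poses are not given: they have to be found in the camera images.
- spring: steel spring unit, about 75 g: a round foot 34 mm across and 8 mm high, an open steel coil 24 mm across round a guide pin, and on top a flat round cap 28 mm across and 10 mm thick; 60 mm high in all when free. Starts upright and free on the cork mat. Origin: centre of the underside of the foot, z up through the cap. It is best gripped by the cap, from which the rest hangs. Good and tired units look exactly alike
- cap_top (a point): centre of the cap's upper face: 60 mm above the spring's origin when free, 46 mm when pressed to the mark
- cap (a joint): how far the spring is compressed: 0 free, 0.014 m at the mark, coils shut at 0.020 m. A tired unit needs about 6 to 8 N at the mark, a good one about 12 to 14 N; it can be told only by pressing. Both take under 3 N over the first 3 mm
- seat (a point): centre of the ring on the tester's plate, on the plate's upper face (72 mm above the bench unloaded); it sinks with the plate. x and y axes as the tester's. The ring is steel, 38 mm inside, 46 mm outside, 5 mm high: the spring's foot stands inside it on the plate
- post_top (a point): centre of the flat top of the gauge post, the mark: 46 mm above the plate's upper face, 70 mm from the ring's centre along the tester's +x; the post is a steel rod 10 mm thick that stands on the plate and sinks with it
- tester: grey spring tester, fixed to the bench. Housing 200 mm along its x (from -115 to +85 mm), 130 mm along y, 50 mm high; origin on the bench below the ring's centre. Its steel plate, 140 by 104 mm (x from -55 to +85 mm), lies above the housing; the force scale is in front of the plate on the housing's top, at x = -91 mm, reading towards +y from y = -30 mm, with lines every 5 N (15 mm), the 10 N line longer
- plate (a joint): how far the tester's plate has sunk: 0 empty, 2 N per mm (0.005 m at 10 N), so the plate gives way under the spring while it is pressed; full scale 20 N is 0.010 m
- rider (a joint): brass trailing pointer on the tester's scale (18 by 5 mm, 12 mm high): driven up by the plate and left at the highest force reached, 0.003 m per newton, so 0.030 m is 10 N. Good to about 1 N. May start anywhere up to 3 N. It lies under a clear cover (44 by 102 mm, its top 4 mm below the plate's upper face) and cannot be touched
- mat: round cork mat, 100 mm across, 4 mm thick, fixed; origin at the centre of its underside
- dish: round wooden dish, 98 mm across outside, 88 mm inside, 22 mm high, floor 4 mm above the bench, fixed; origin at the centre of its underside. For springs of 10 N or more
- tray: square metal tray, 94 mm outside, 86 mm inside, 22 mm high, floor 4 mm above the bench, fixed; origin at the centre of its underside. For springs of less than 10 N
- tin: metal can, 60 mm across, 70 mm high, bystander; origin under its centre
- darning_mushroom: wooden darning mushroom, 72 mm across, 97 mm high, bystander; origin under its centre
- screwdriver: screwdriver with wooden handle lying on the bench, bystander; origin under its middle
- bobbin: wooden bobbin, 42 mm across, 46 mm high, standing, bystander; origin under its centre
- spare_cap: loose spare spring cap, 28 mm across, 10 mm thick, lying on the bench, bystander; origin under its centre
- needle_gauge: flat wooden needle gauge with holes, 60 by 150 by 6 mm, lying on the bench, bystander; origin under its centre
There are look-alikes about, which are no part of the job. What is meant by the spring is not green or yellow, and is the smaller of those in its own colour.

How it is judged:
On the way, in this order (a step that is already met when the one before it is completed fails the run):
1. the spring stands upright inside the ring on the tester's plate (horizontal distance between spring and seat below 0.004 m and z of spring in the frame of seat below 0.0025 m and angle between spring's own z axis and vertical below 0.06 rad and value of joint cap below 0.006 m), for 0.2 s.
2. the seated spring is pressed until its top is level with the gauge post within 2 mm, and held there for 0.8 s (value of joint cap between 0.012 and 0.016 m and horizontal distance between spring and seat below 0.004 m and z of spring in the frame of seat below 0.0025 m and value of joint plate above 0.002 m), for 0.8 s.
At the end, for the whole second after the job is handed in: The spring unit stands free, upright (within 7 degrees) and at rest on the floor of the round dish if the trailing pointer stands above 10 N, or of the square tray if it stands below 10 N (angle between spring's own z axis and vertical below 0.12 rad and linear speed of spring below 0.02 m/s and value of joint cap below 0.003 m and ((value of joint rider above 0.03 m and horizontal distance between spring and dish below 0.032 m and z of spring in the frame of dish below 0.008 m) or (value of joint rider below 0.03 m and horizontal distance between spring and tray below 0.04 m and z of spring in the frame of tray below 0.008 m))); the robot touches nothing.
It fails at once if the spring is pressed more than 3 mm past the mark (value of joint cap above 0.017 m).
It fails at once if the tester is loaded beyond its full scale of 20 N (value of joint plate above 0.01 m).
It fails at once if the plate is pressed other than through the spring (value of joint plate above 0.0042 m and value of joint cap below 0.005 m).
It fails at once if a bystander is pushed away by more than 2 cm (distance of any of tin, darning_mushroom, screwdriver, bobbin, spare_cap, needle_gauge from where it was at the start of the episode above 0.02 m).
It also fails if it takes over 67 s, if anything falls off the work surface, if the arm or the gripper's body presses on something with over 40 N, if the wrist force passes 120 N, or if a joint passes its speed limit or range.

ROBOT

A 6-joint arm with a two-finger parallel gripper is mounted at the origin on the work surface. World frame = base frame: x ahead of the robot, y to its left, z up, the work surface at z = 0. Lengths are in m, angles in rad, forces in N, time in s.
With the tool pointing down it reaches from about 0.35 to 0.85 m from the base axis. Payload 8.1 kg.
Tool frame: the origin (TCP) lies on the centre line of the jaws, within the pads' length; the fingertips stand 17 mm ahead of it and the grasp point (between the pads) lies 2 mm behind it; x points along the fingers, z is the direction in which the jaws open and shut, and the axes are right-handed (so a half turn about x gives the same grasp; the last joint's range is limited). The gripper opens to 93 mm and grips with 3 to 60 N. Pads are 15 mm wide; open, the fingers measure 128 mm over their backs; the gripper's body (75 mm by 188 mm) begins 65 mm behind the grasp point.
Start: joints at [1.244, 0.13, 1.488, -0, 1.523, -0.085], TCP at [0.144, 0.583, 0.236] pointing down, gripper open.
Joint ranges: [-2.96, 2.96], [-0.89, 2.26], [0.02, 2.5], [-1.34, 4.48], [0, 2.73], [-2.66, 2.66]. Speed limits (rad/s): [2.39, 2.39, 2.79, 3.14, 3.14, 3.14].

INTERFACE

Orientations are given as a rotation vector (axis times angle).
In Python, from plant import telemetry, optics, workorder gives the robot as it stands.
- The arm moves only by the shell command python3 -m inch 'ROWS' [FORCE]. ROWS is JSON, a list that holds one entry, the list of rows, each a list of 7 numbers: the shift along the tool's x, y, z in m, then the turn, a rotation vector about the tool's x, y, z in rad, then the opening, from 0 (shut) to 1 (fully open). In form: [[[tx, ty, tz, ax, ay, az, grip], ...]]. A call has 1 to 20 rows; each row shifts and turns the pose as measured when the row begins, along the tool's axes as they then stand; what a row does not reach is not made up. A row lasts 1/10 s, in which the tool goes at most 50 mm and 8.59 degrees, less where a joint would pass 70% of its speed; a pose out of reach is approached as far as the arm can. A call is refused whole if a number of a shift passes 0.05 or a number of a turn 0.15, either way. A call with a gripper value outside its range is refused whole. The fingers move at their own pace and stop on an object; FORCE is the grip in N (left out, the last holds). Time passes only in rows, so rows that do not move let the fingers close. It gives the time, the measured TCP pose, the force and the opening at its end, in the units of the state.
- telemetry.read_state(): the state, without advancing time (a new reading comes with each control period).
- optics.read_camera(name): name is "side" or "top" or "wrist"; returns a dict with "frame" (420x560x3 uint8, blue, green, red), "fx", "fy", "cx", "cy" (pixels), "rvec" (rotation vector, rad) and "tvec" (3), from world to camera coordinates, as OpenCV has them. Camera axes: x right, y down, z forward; pixel columns grow to the right and rows downward; lengths in m; the calibration is good to about 2 mm. The wrist camera is an equidistant fisheye: a pixel r from the principal point sees the ray r / f radians off the axis. A picture is of the moment at which its call begins. There is no depth.
- workorder.close_job(): hands the job in, once; it reports no verdict.
The state is a dict: "t": time; "q": joint angles; "dq": joint speeds; "joint_torque": joint torques, N m; "tool_pos": TCP position; "orientation": TCP orientation; "force": force on the tool from outside, world axes, zero at the start; "wrist_torque": the same for the moment, N m; "opening": finger opening in m.
Only numpy, scipy, OpenCV 4.12 (cv2) and the standard library are available. Lean on these libraries where they do the work, as an engineer would, in place of code of your own. Each camera call takes 0.05 s, during which the arm holds its last target. There are 200 camera calls.

## Working session

There is one attempt and no reset: what is moved stays moved. The work goes in short steps, Python scripts to look and compute and a shell command to move; the robot and the scene stay as the last step left them, time stands still between calls to the robot, and variables do not carry over. Pictures are saved under pics/ and viewed, on a budget of 10 in all, crops included, one or two more only if the job needs it, and the job is handed in when it is done.

```bash
mkdir -p pics; ls; python3 - <<'E'
from plant import telemetry, optics
import cv2
print(telemetry.read_state())
for n in ("top","side"):
    c=optics.read_camera(n)
    cv2.imwrite(f"pics/{n}0.png",c["frame"]); 
    print(n,{k:v for k,v in c.items() if k!="frame"})
E
```

```text
pics
{'t': 0.0, 'q': array([ 1.24354321e+00,  1.31153484e-01,  1.48929086e+00, -2.71897683e-06,
        1.52303041e+00, -8.54036568e-02]), 'dq': array([ 9.96690347e-06,  5.85393198e-04, -2.86566700e-04, -2.28056369e-04,
       -7.84908345e-04,  3.39771203e-04]), 'joint_torque': array([ 1.18017197e-03, -5.59872508e+01, -4.91747725e+01,  7.68468459e-02,
        3.58113565e-02, -9.21874357e-05]), 'tool_pos': array([0.14350096, 0.58201342, 0.23458568]), 'orientation': array([-1.03031122,  1.31556391,  1.02858796]), 'force': array([-0.0215364 , -0.21879029,  0.75902913]), 'wrist_torque': array([0.01628845, 0.00852538, 0.06246715]), 'opening': 0.09269417216678898}
top {'fx': 411.90047849746355, 'fy': 411.90047849746355, 'cx': 283.7464950608128, 'cy': 214.3149524538814, 'rvec': array([ 2.09317976, -2.16280686,  0.12557558]), 'tvec': array([0.06963161, 0.55014375, 1.09652121])}
side {'fx': 390.8189973137241, 'fy': 390.8189973137241, 'cx': 282.3667469909698, 'cy': 205.4619188759928, 'rvec': array([ 0.88094923, -2.61407842,  0.94339509]), 'tvec': array([0.46843247, 0.30853286, 0.75314024])}
```

View pics/top0.png

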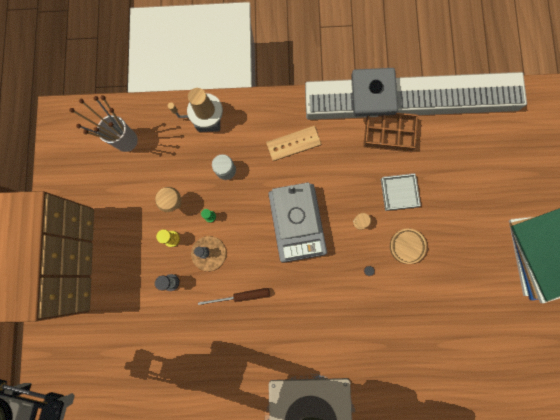

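View pics/side0.png

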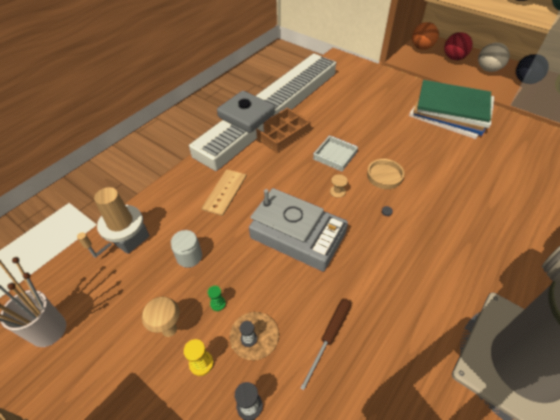

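Candidates: small green (208,215), yellow (168,238), large dark (167,283), and small dark on the cork mat (203,252). The one on the mat fits: it is not green or yellow and is the smaller of the dark pair. I'll confirm that with enlarged crops, and include the tester, dish and tray.

```bash
cat > h.py <<'E'
import numpy as np, cv2
from plant import telemetry, optics
from scipy.spatial.transform import Rotation as R
def unproj(c,px,z,fish=False):
    u=(np.array(px,float)-[c["cx"],c["cy"]])/[c["fx"],c["fy"]]
    if fish:
        r=np.linalg.norm(u); d=np.array([*(u/max(r,1e-9)*np.sin(r)),np.cos(r)])
    else: d=np.array([*u,1.])
    Rm=R.from_rotvec(c["rvec"]).as_matrix(); o=-Rm.T@c["tvec"]; d=Rm.T@d
    return o+d*(z-o[2])/d[2]
def proj(c,p,fish=False):
    q=R.from_rotvec(c["rvec"]).apply(p)+c["tvec"]
    if fish:
        th=np.arctan2(np.hypot(q[0],q[1]),q[2]); s=th/np.hypot(q[0],q[1]); x=q[:2]*s
    else: x=q[:2]/q[2]
    return x*[c["fx"],c["fy"]]+[c["cx"],c["cy"]]
def tool(dw):  # world vector -> tool axes
    s=telemetry.read_state(); return R.from_rotvec(s["orientation"]).inv().apply(dw)
E
python3 - <<'E'
import cv2,numpy as np
t=cv2.imread("pics/top0.png"); s=cv2.imread("pics/side0.png")
def crop(im,x,y,w,h,W,H): return cv2.resize(im[y:y+h,x:x+w],(W,H),interpolation=cv2.INTER_CUBIC)
a=crop(t,145,195,100,100,400,300*4//3)[:400]; 
b=crop(t,260,170,100,100,400,400)
m=np.hstack([a,b]); m2=np.hstack([crop(t,345,165,100,100,200,200),crop(s,180,270,100,150,133,200),crop(s,240,170,120,100,240,200),np.zeros((200,227,3),np.uint8)])
cv2.imwrite("pics/m.png",np.vstack([m,m2]))
E
```

```text
(no output)
```

View pics/m.png

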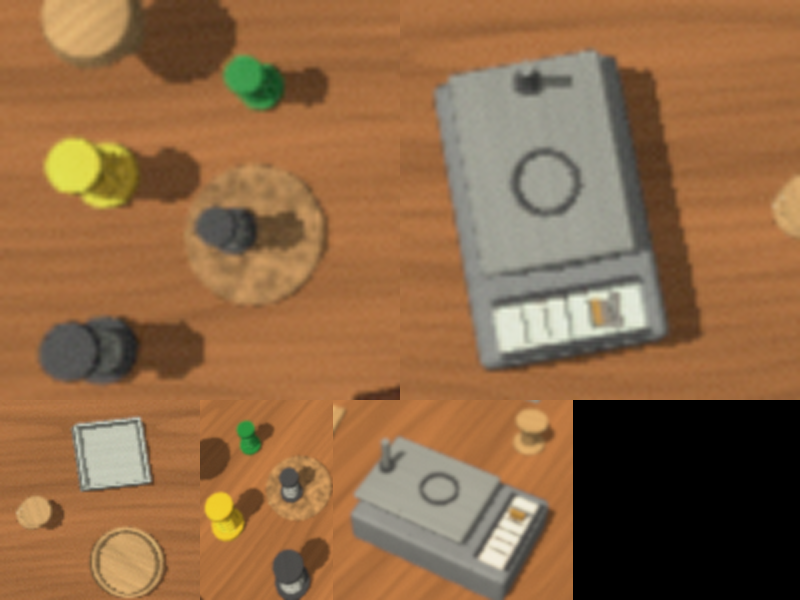

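```bash
python3 - <<'E'
from h import *
c=optics.read_camera("top"); s=optics.read_camera("side")
g=lambda n,p,z,c=c:print(n,unproj(c,p,z).round(4))
g("cap",(199.6,251.7),.064); g("foot",(204.4,252.8),.008); g("mat",(208.7,253.3),.004)
g("ring",(296.5,215.5),.075); g("post",(291.5,188.7),.118)
g("dish",(408.5,246.5),.022); g("tray",(401,192),.022)
g("cap_s",(180+90*.752,270+75*.752),.064,s); g("ring_s",(240+106/2,170+88/2),.075,s)
st=telemetry.read_state(); print(R.from_rotvec(st["orientation"]).as_matrix().round(3),st["t"])
w=optics.read_camera("wrist"); print({k:v for k,v in w.items() if k!="frame"})
E
```

```text
cap [0.455  0.2808 0.064 ]
foot [0.4552 0.2804 0.008 ]
mat [0.4537 0.2691 0.004 ]
ring [0.5428 0.0165 0.075 ]
post [0.6073 0.0271 0.118 ]
dish [ 0.4535 -0.2886  0.022 ]
tray [ 0.607  -0.2792  0.022 ]
cap_s [0.4563 0.282  0.064 ]
ring_s [0.5445 0.0179 0.075 ]
[[-0.    -0.971  0.239]
 [-0.001  0.239  0.971]
 [-1.     0.    -0.001]] 0.2
{'fx': 325.19226210127806, 'fy': 325.19226210127806, 'cx': 283.64224721977183, 'cy': 211.983058265025, 'rvec': array([-2.30382843, -1.80258617, -0.23681591]), 'tvec': array([-0.59872127, -0.02940296,  0.38933829])}
```

The enlarged crop confirms it: the small dark unit on the mat, cap at top-camera pixel (199.6,251.7), is about two thirds the size of the dark one at (167,283). The two cameras agree to about 2 mm. The tester's +x points 9° left of world x. Next I move above the spring, turn the jaws along the tester's y and look.

```bash
python3 -m inch '[[[0,-0.0341,-0.0198,0,0,0,0.55],[0,-0.0341,-0.0198,0,0,0,0.55],[0,-0.0341,-0.0198,0,0,0,0.55],[0,-0.0341,-0.0198,0,0,0,0.55],[0,-0.0341,-0.0198,0,0,0,0.55],[0,-0.0341,-0.0198,0,0,0,0.55],[0,-0.0341,-0.0198,0,0,0,0.55],[0,-0.0341,-0.0198,0,0,0,0.55],[0,-0.0341,-0.0198,0,0,0,0.55],[0,-0.0341,-0.0198,0,0,0,0.55],[0,-0.0341,-0.0198,0,0,0,0.55],[0.02,0,0,-0.136,0,0,0.55],[0.02,0,0,-0.136,0,0,0.55],[0.02,0,0,-0.136,0,0,0.55],[0,0,0,0,0,0,0.55],[0,0,0,0,0,0,0.55]]]' 30
python3 - <<'E'
from h import *
st=telemetry.read_state(); M=R.from_rotvec(st["orientation"]).as_matrix(); print(M.round(3))
print("to cap",tool(np.array([.4555,.2812,.057])-st["tool_pos"]).round(4))
w=optics.read_camera("wrist"); print(proj(w,[.4555,.2812,.064],True)); cv2.imwrite("pics/w1.png",w["frame"])
E
```

```text
t: 1.85
tool_pos: [0.4679, 0.2676, 0.1732]
orientation: [-1.34, 1.119, 1.337]
force: [-0.8, 0.5, 1.0]
opening: 0.051
[[ 0.002 -0.984 -0.176]
 [-0.001 -0.176  0.984]
 [-1.    -0.002 -0.001]]
to cap [0.1161 0.01   0.0156]
[303.64889044 203.57569055]
```

View pics/w1.png

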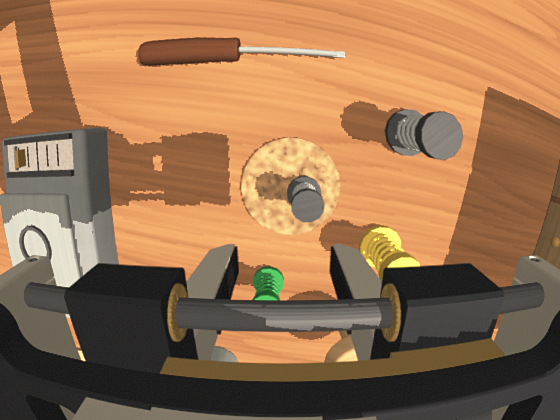

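Wrist view: the spring's cap is at (308,203), against a predicted (303.6,203.6). I'll convert that into a correction and also check against the ring.

```bash
python3 - <<'E'
from h import *
st=telemetry.read_state(); w=optics.read_camera("wrist")
im=cv2.cvtColor(w["frame"],cv2.COLOR_BGR2HSV)
p=unproj(w,(308,203.5),.064,True); print(p, unproj(w,(36,242),.075,True))
print("to cap",tool(np.array([*p[:2],.057])-st["tool_pos"]).round(4))
cv2.imwrite("pics/c1.png",cv2.resize(w["frame"][150:250,230:370],(560,400),interpolation=cv2.INTER_CUBIC))
E
```

```text
[0.45457573 0.2846569  0.064     ] [0.5375974  0.02318519 0.075     ]
to cap [0.116  0.0102 0.0192]
```

View pics/c1.png

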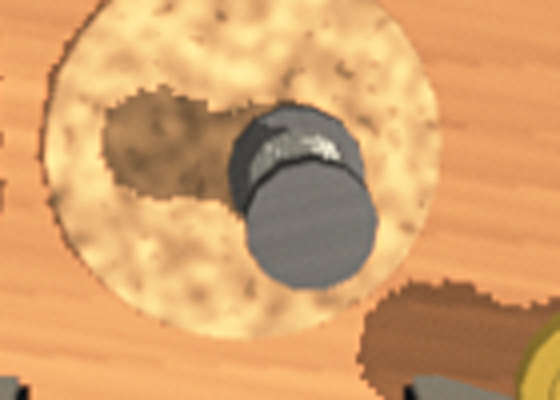

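Cap is at about (308,205.5) in the wrist frame, giving a fused position of (0.456,0.283). Moving over it and down.

```bash
python3 -m inch '[[[0,0.009,0.0173,0,0,0,0.55],[0,0,0,0,0,0,0.55],[0.025,0,0,0,0,0,0.55],[0.025,0,0,0,0,0,0.55],[0.02,0,0,0,0,0,0.55],[0,0,0,0,0,0,0.55]]]'
python3 - <<'E'
from h import *
st=telemetry.read_state()
w=optics.read_camera("wrist"); print(st["tool_pos"])
for p in([.456,.283,.064],[.456,.2846,.064]): print(proj(w,p,True))
print("to cap",tool(np.array([.456,.283,.057])-st["tool_pos"]).round(4))
cv2.imwrite("pics/c2.png",cv2.resize(w["frame"][150:350,160:440],(784,560),interpolation=cv2.INTER_CUBIC))
E
```

```text
t: 2.55
tool_pos: [0.4614, 0.2861, 0.1103]
orientation: [-1.338, 1.11, 1.322]
force: [0.0, -0.3, 0.3]
opening: 0.0512
[0.46142402 0.28605966 0.11030182]
[281.21314551 232.2135655 ]
[283.71540987 232.61209895]
to cap [ 0.0532  0.0068 -0.0023]
```

View pics/c2.png

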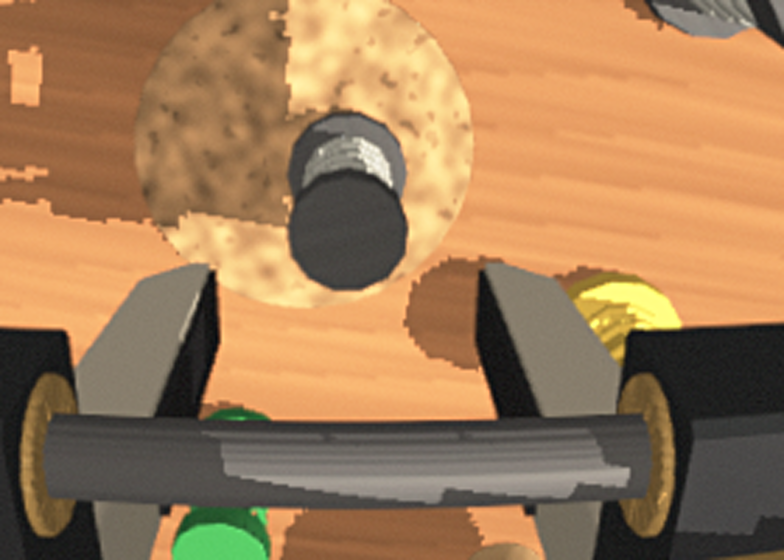

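Cap seen at wrist (284.3,232.9), centred between the jaws, so it stands at (0.4562,0.2848). I'll add a helper that gives the remaining shift and turn in tool axes.

```bash
cat >> h.py <<'E'
def go(target,yaw=99.0):
    "print shift and turn (tool axes) to TCP target with tool down, jaws at yaw (deg)"
    s=telemetry.read_state(); A=R.from_rotvec(s["orientation"])
    z=np.array([np.cos(np.radians(yaw)),np.sin(np.radians(yaw)),0]); x=np.array([0,0,-1.])
    B=R.from_matrix(np.column_stack([x,np.cross(z,x),z]))
    print("t",round(s["t"],2),"pos",s["tool_pos"].round(4),"F",s["force"].round(2),"open",round(s["opening"],4))
    print("shift",A.inv().apply(np.array(target)-s["tool_pos"]).round(4),"turn",(A.inv()*B).as_rotvec().round(3))
E
python3 -c "
from h import *
go([.4562,.2848,.057])"
```

```text
t 2.6 pos [0.4623 0.2865 0.1121] F [-0.06  0.47  0.52] open 0.0511
shift [ 0.0549  0.0074 -0.0008] turn [0.012 0.003 0.018]
```

```bash
python3 -m inch '[[[0,0.0065,-0.001,0.012,0.003,0.018,0.55],[0.015,0,0,0,0,0,0.55],[0.015,0,0,0,0,0,0.55],[0,0,0,0,0,0,0.55],[0,0,0,0,0,0,0.55]]]'
python3 -c "
from h import *
go([.4562,.2848,.057])"
```

```text
t: 3.1
tool_pos: [0.4587, 0.2854, 0.0845]
orientation: [-1.324, 1.126, 1.319]
force: [-1.2, -0.7, 0.8]
opening: 0.0513
t 3.1 pos [0.4587 0.2854 0.0845] F [-1.16 -0.74  0.8 ] open 0.0513
shift [ 0.0275  0.0027 -0.0002] turn [-0.002  0.002  0.006]
```

```bash
python3 -m inch '[[[0.014,0.0025,0,0,0,0.004,0.55],[0.013,0,0,0,0,0,0.55],[0,0,0,0,0,0,0.55],[0,0,0,0,0,0,0.55]]]' 
python3 -c "
from h import *
go([.4562,.2848,.057])"
```

```text
t: 3.5
tool_pos: [0.4558, 0.2849, 0.0548]
orientation: [-1.322, 1.13, 1.323]
force: [0.6, -0.0, 0.3]
opening: 0.0512
t 3.5 pos [0.4558 0.2849 0.0548] F [ 0.63 -0.02  0.31] open 0.0512
shift [-0.0022 -0.0004 -0.0002] turn [-0.002  0.001  0.001]
```

```bash
python3 -m inch '[[[-0.002,0,0,0,0,0,0],[0,0,0,0,0,0,0],[0,0,0,0,0,0,0],[0,0,0,0,0,0,0],[0,0,0,0,0,0,0],[0,0,0,0,0,0,0]]]' 35
python3 -c "
from h import *
go([.4562,.2848,.057])"
```

```text
t: 4.1
tool_pos: [0.4566, 0.2853, 0.0582]
orientation: [-1.322, 1.129, 1.322]
force: [-0.4, -0.8, -0.4]
opening: 0.0267
t 4.1 pos [0.4566 0.2853 0.0582] F [-0.4  -0.8  -0.35] open 0.0267
shift [ 0.0012  0.0005 -0.0004] turn [-0.002  0.002  0.002]
```

```bash
python3 -m inch '[[[-0.02,0,0,0,0,0,0],[-0.03,0,0,0,0,0,0],[-0.035,0,0,0,0,0,0],[-0.035,-0.0055,-0.035,0,0,0,0],[0,-0.0055,-0.035,0,0,0,0],[0,-0.0055,-0.035,0,0,0,0],[0,-0.0055,-0.035,0,0,0,0],[0,-0.0055,-0.035,0,0,0,0],[0,-0.0055,-0.035,0,0,0,0],[0,-0.0055,-0.035,0,0,0,0],[0,-0.0055,-0.03,0,0,0,0],[0,0,0,0,0,0,0],[0,0,0,0,0,0,0]]]'
python3 -c "
from h import *
go([.5435,.0175,.165])"
```

```text
t: 5.4
tool_pos: [0.5449, 0.0099, 0.1834]
orientation: [-1.326, 1.127, 1.322]
force: [-0.5, -0.5, -0.2]
opening: 0.0269
t 5.4 pos [0.5449 0.0099 0.1834] F [-0.51 -0.54 -0.2 ] open 0.0269
shift [0.0184 0.0002 0.0077] turn [ 0.001 -0.     0.004]
```

```bash
python3 -m inch '[[[0.016,0,0.0075,0,0,0.003,0],[0,0,0,0,0,0,0],[0,0,0,0,0,0,0]]]'
python3 - <<'E'
from h import *
go([.5435,.0175,.165])
w=optics.read_camera("wrist"); s=optics.read_camera("side"); t=optics.read_camera("top")
for c,f in((w,1),(s,0),(t,0)): print(proj(c,[.5435,.0175,.077],f).round(1))
f=lambda im,x,y,ww,h,W,H:cv2.resize(im[y:y+h,x:x+ww],(W,H),interpolation=cv2.INTER_CUBIC)
a=f(w["frame"],170,130,220,160,550,400); b=f(s["frame"],240,140,100,160,250,400)
cv2.imwrite("pics/c3.png",np.hstack([a,b]))
E
```

```text
t: 5.7
tool_pos: [0.5428, 0.0203, 0.1655]
orientation: [-1.325, 1.129, 1.326]
force: [-0.3, 0.2, -0.7]
opening: 0.0269
t 5.7 pos [0.5428 0.0203 0.1655] F [-0.34  0.21 -0.67] open 0.0269
shift [ 0.0005 -0.0003 -0.0028] turn [0.003 0.001 0.   ]
[280.7 223.1]
[293.5 213.5]
[296.1 215.1]
```

View pics/c3.png

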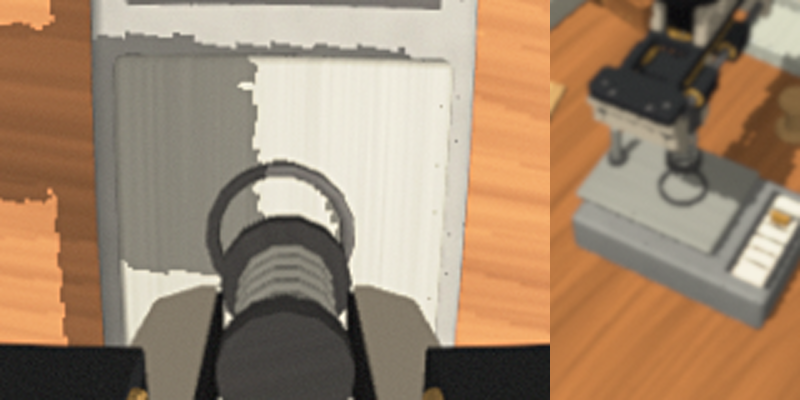

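Wrist crop (2.5x): the ring's outer edge spans x 207–355 with its top at y 160. The foot spans x 222–352 with its top edge at y 215. I'll fit circles to those extents to get the offset between foot and ring.

```bash
python3 - <<'E'
from h import *
from scipy.optimize import least_squares
w=optics.read_camera("wrist"); st=telemetry.read_state()
a=np.linspace(0,2*np.pi,73)
def ext(x,y,r,zs):
    p=np.array([proj(w,[x+r*np.cos(k),y+r*np.sin(k),z],True) for k in a for z in zs])
    p=(p-[170,130])*2.5
    return np.array([p[:,0].min(),p[:,0].max(),p[:,1].min()])
for n,r,zs,m in(("ring",.023,(.072,.077),(207,355,160)),("foot",.017,(.112,.120),(222,352,215))):
    s=least_squares(lambda v:ext(*v,r,zs)-m,[.543,.018]); print(n,s.x.round(4),s.fun.round(1))
# free height for foot
s=least_squares(lambda v:ext(v[0],v[1],.017,(v[2],v[2]+.008))-(222,352,215),[.543,.018,.112]); print(s.x.round(4),s.fun.round(1))
print(st["tool_pos"])
E
```

```text
ring [0.5449 0.0186] [-1.1  1.1  0.1]
foot [0.5447 0.0202] [-1.5  1.5  0.1]
[0.546  0.0204 0.1072] [0. 0. 0.]
[0.54310341 0.01958164 0.16603395]
```

The foot needs about −1.7 mm in y. I'll shift, lower to just above the ring and check again.

```bash
python3 -m inch '[[[0.014,0,-0.0015,0,0,0,0],[0.014,0,0,0,0,0,0],[0,0,0,0,0,0,0],[0,0,0,0,0,0,0]]]'
python3 - <<'E'
from h import *
go([.543,.018,.1255])
w=optics.read_camera("wrist"); s=optics.read_camera("side")
f=lambda im,x,y,ww,h,W,H:cv2.resize(im[y:y+h,x:x+ww],(W,H),interpolation=cv2.INTER_CUBIC)
a=f(w["frame"],215,180,130,110,520,440); b=f(s["frame"],265,180,55,88,275,440)
cv2.imwrite("pics/c4.png",np.hstack([a,b])); go([.543,.018,.1255])
E
```

```text
t: 6.3
tool_pos: [0.5434, 0.0181, 0.1355]
orientation: [-1.326, 1.129, 1.325]
force: [0.2, 0.5, -1.4]
opening: 0.027
t 6.3 pos [0.5434 0.0181 0.1355] F [ 0.22  0.48 -1.37] open 0.027
shift [ 0.01    0.0004 -0.    ] turn [0.002 0.    0.001]
t 6.4 pos [0.5434 0.0181 0.1358] F [-0.14 -0.11 -1.35] open 0.0271
shift [ 0.0103  0.0004 -0.    ] turn [0.002 0.    0.001]
```

View pics/c4.png

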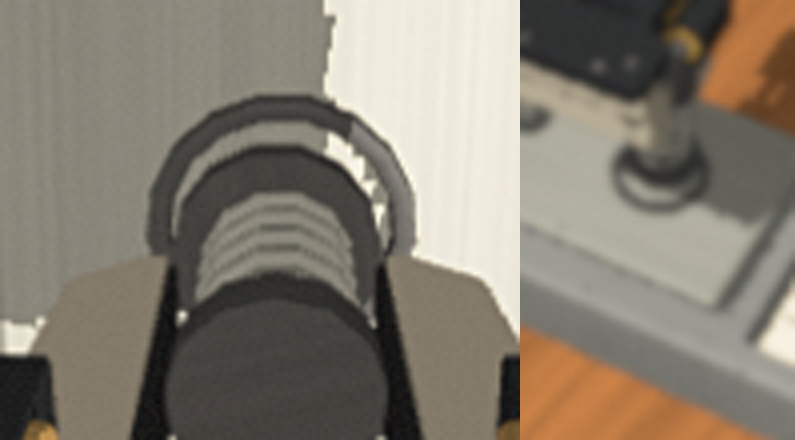

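Ring outer edge spans x 147–414 with top at y 94; foot spans x 178–384 with top at y 145. Fitting again.

```bash
python3 - <<'E'
from h import *
from scipy.optimize import least_squares
w=optics.read_camera("wrist")
a=np.linspace(0,2*np.pi,73)
def ext(x,y,r,zs):
    p=np.array([proj(w,[x+r*np.cos(k),y+r*np.sin(k),z],True) for k in a for z in zs])
    p=(p-[215,180])*4
    return np.array([p[:,0].min(),p[:,0].max(),p[:,1].min()])
for n,r,zs,m in(("ring",.023,(.072,.077),(147,414,94)),("foot",.017,(.082,.090),(178,384,145))):
    s=least_squares(lambda v:ext(*v,r,zs)-m,[.543,.018]); print(n,s.x.round(4),s.fun.round(1))
s=least_squares(lambda v:ext(v[0],v[1],.017,(v[2],v[2]+.008))-(178,384,145),[.543,.018,.08]); print(s.x.round(4),s.fun.round(1))
go([.543,.018,.1255])
E
```

```text
ring [0.5454 0.0188] [-2.3  2.3  0.1]
foot [0.5455 0.0188] [-3.4  3.4  0.2]
[0.5473 0.0191 0.0753] [ 0.  0. -0.]
t 6.45 pos [0.5437 0.0181 0.1362] F [ 0.63 -0.42  0.78] open 0.027
shift [0.0107 0.0007 0.    ] turn [0.002 0.    0.002]
```

Foot and ring are aligned to within 0.5 mm. Lowering in small steps.

```bash
python3 -m inch '[[[0.003,0,0,0,0,0,0],[0.003,0,0,0,0,0,0],[0.002,0,0,0,0,0,0],[0,0,0,0,0,0,0]]]'
python3 -m inch '[[[0.002,0,0,0,0,0,0],[0,0,0,0,0,0,0]]]'
python3 -c "
from h import *
go([.543,.018,.1255])"
```

```text
t: 6.85
tool_pos: [0.5446, 0.018, 0.1288]
orientation: [-1.327, 1.127, 1.323]
force: [-0.1, 0.3, 0.1]
opening: 0.0267
t: 7.05
tool_pos: [0.5447, 0.018, 0.1267]
orientation: [-1.328, 1.126, 1.322]
force: [-0.4, -0.1, -0.7]
opening: 0.027
t 7.05 pos [0.5447 0.018  0.1267] F [-0.42 -0.06 -0.7 ] open 0.027
shift [0.0012 0.0017 0.0003] turn [ 0.002 -0.     0.004]
```

```bash
python3 -m inch '[[[0.001,0.001,0,0,0,0.003,0],[0.001,0,0,0,0,0,0],[0,0,0,0,0,0,0]]]'
python3 -m inch '[[[0.001,0,0,0,0,0,0],[0,0,0,0,0,0,0]]]'
python3 -m inch '[[[0.001,0,0,0,0,0,0],[0,0,0,0,0,0,0]]]'
python3 -c "
from h import *
go([.543,.018,.1255])"
```

```text
t: 7.35
tool_pos: [0.5438, 0.0178, 0.1249]
orientation: [-1.326, 1.129, 1.324]
force: [-0.5, 0.9, 1.0]
opening: 0.027
t: 7.55
tool_pos: [0.544, 0.0179, 0.1241]
orientation: [-1.327, 1.128, 1.324]
force: [-0.6, 1.0, 1.2]
opening: 0.0271
t: 7.75
tool_pos: [0.544, 0.0179, 0.1233]
orientation: [-1.327, 1.128, 1.324]
force: [0.2, -0.3, 1.4]
opening: 0.027
t 7.75 pos [0.544  0.0179 0.1233] F [ 0.17 -0.29  1.35] open 0.027
shift [-0.0022  0.001   0.0003] turn [ 0.002 -0.     0.002]
```

Contact started at TCP z ≈ 0.125, so the foot is on the plate (on the ring's rim it would have been 0.130). Next I press in steps, averaging the force at each step to get the compression.

```bash
cat >> h.py <<'E'
def avg(n=8):
    F=[];P=[]
    for _ in range(n):
        optics.read_camera("top"); s=telemetry.read_state(); F.append(s["force"]); P.append(s["tool_pos"])
    print("t",round(s["t"],2),"F",np.mean(F,0).round(2),"pos",np.mean(P,0).round(4),"open",round(s["opening"],4))
E
python3 -c "
from h import *
avg()"
python3 -m inch '[[[0.003,0,0,0,0,0.001,0],[0,0,0,0,0,0,0]]]'
python3 -c "
from h import *
avg()"
python3 -m inch '[[[0.003,0,0,0,0,0.001,0],[0,0,0,0,0,0,0]]]'
python3 -c "
from h import *
avg(); go([.5435,.018,.11])"
```

```text
t 8.15 F [-0.82 -0.04  1.39] pos [0.5441 0.0179 0.1234] open 0.0271
t: 8.35
tool_pos: [0.5442, 0.0178, 0.1203]
orientation: [-1.326, 1.129, 1.324]
force: [-1.0, 0.0, 1.5]
opening: 0.0268
t 8.75 F [-1.32  0.3   2.21] pos [0.5444 0.0179 0.1208] open 0.0266
t: 8.95
tool_pos: [0.5444, 0.0179, 0.1178]
orientation: [-1.326, 1.129, 1.325]
force: [-1.6, 0.6, 2.6]
opening: 0.0273
t 9.35 F [-1.56  0.18  2.96] pos [0.5447 0.0179 0.1182] open 0.0269
t 9.35 pos [0.5447 0.0179 0.1183] F [-1.67  0.14  2.7 ] open 0.0269
shift [0.0083 0.0012 0.0003] turn [ 0.002 -0.001  0.002]
```

```bash
python3 -m inch '[[[0.003,0.001,0,0,0,0.002,0],[0,0,0,0,0,0,0]]]'
python3 -c "
from h import *
avg(6)"
python3 -m inch '[[[0.003,0,0,0,0,0.001,0],[0,0,0,0,0,0,0]]]'
python3 - <<'E'
from h import *
avg(6); go([.5435,.018,.11])
w=optics.read_camera("wrist"); s=optics.read_camera("side"); t=optics.read_camera("top")
f=lambda im,x,y,ww,h,W,H:cv2.resize(im[y:y+h,x:x+ww],(W,H),interpolation=cv2.INTER_CUBIC)
cv2.imwrite("pics/c5.png",np.hstack([f(w["frame"],150,100,240,220,480,440),np.vstack([f(s["frame"],240,160,110,80,303,220),f(t["frame"],255,170,85,95,303,220)])]))
E
```

```text
t: 9.55
tool_pos: [0.544, 0.0178, 0.1154]
orientation: [-1.326, 1.13, 1.325]
force: [-0.6, 0.8, 4.7]
opening: 0.0272
t 9.85 F [-1.69  0.63  3.81] pos [0.5442 0.0179 0.1157] open 0.0269
t: 10.05
tool_pos: [0.5442, 0.0179, 0.1127]
orientation: [-1.326, 1.13, 1.325]
force: [-2.4, 0.4, 5.3]
opening: 0.0271
t 10.35 F [-2.01  0.61  4.8 ] pos [0.5445 0.0179 0.1132] open 0.027
t 10.35 pos [0.5445 0.0179 0.1132] F [-1.76  1.25  4.4 ] open 0.027
shift [0.0032 0.0009 0.0003] turn [ 0.002 -0.001  0.   ]
```

View pics/c5.png

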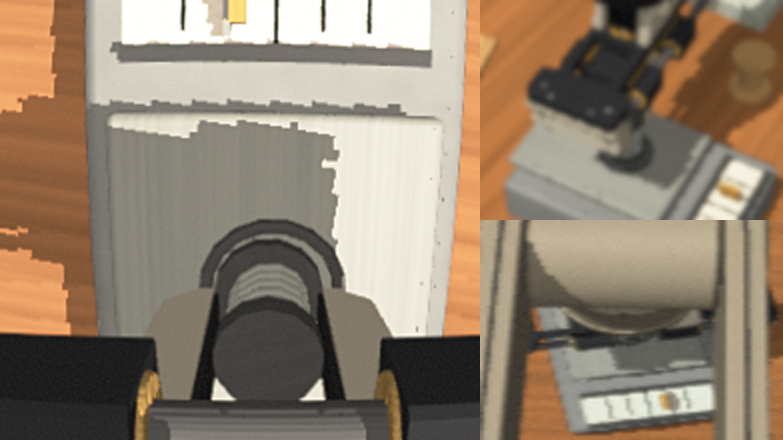

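The wrist view also shows the scale. Lines are at x 183, 276, 323 and 370 (5 N = 46.7 px) and the pointer is at about x 237, so ≈5.7 N. That agrees with measured 4.8 N plus the 0.75 N weight. With foot contact at z0 ≈ 0.126, compression is now about 10 mm. The mark should come at TCP z ≈ 0.1083.

```bash
python3 -m inch '[[[0.002,0.0005,0,0,0,0,0],[0.002,0,0,0,0,0,0],[0,0,0,0,0,0,0]]]'
python3 -c "
from h import *
avg(4)"
python3 -m inch '[[[0.0012,0,0,0,0,0,0],[0,0,0,0,0,0,0]]]'
python3 - <<'E'
from h import *
avg(10)
w=optics.read_camera("wrist"); 
cv2.imwrite("pics/c6.png",cv2.resize(w["frame"][80:300,180:400],(660,600)[:1]*2,interpolation=cv2.INTER_CUBIC)[:600])
avg(10); go([.5435,.018,.1083])
E
```

```text
t: 10.8
tool_pos: [0.5443, 0.0179, 0.1096]
orientation: [-1.327, 1.129, 1.324]
force: [-2.3, 1.3, 6.5]
opening: 0.0269
t 11.0 F [-2.6   0.78  6.2 ] pos [0.5444 0.0179 0.1098] open 0.0269
t: 11.2
tool_pos: [0.5445, 0.0179, 0.1089]
orientation: [-1.327, 1.129, 1.324]
force: [-3.1, 0.4, 5.9]
opening: 0.0271
t 11.7 F [-3.08  0.63  6.36] pos [0.5445 0.0179 0.1091] open 0.0267
t 12.25 F [-3.08  0.6   6.22] pos [0.5445 0.0179 0.1091] open 0.0272
t 12.25 pos [0.5445 0.0179 0.1091] F [-3.45  1.65  5.66] open 0.0272
shift [0.0008 0.001  0.0003] turn [ 0.002 -0.001  0.002]
```

View pics/c6.png

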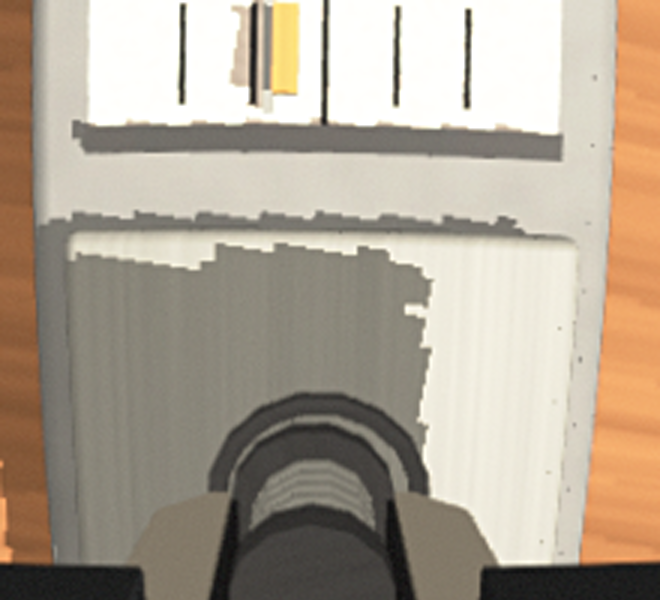

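Lines for 0/5/10/15/20 N are at x 183, 254, 324, 397 and 468. The pointer at x ≈ 284 reads 7.1 N, which agrees with the measured 6.3 + 0.75 N. Compression is ≈13.4 mm and has been held 1 s. I'll nudge 0.7 mm to centre it in the window and hold again.

```bash
python3 -m inch '[[[0.0008,0.001,0,0,0,0.002,0],[0,0,0,0,0,0,0]]]'
python3 - <<'E'
from h import *
avg(12);avg(12)
go([.5435,.018,.23])
E
```

```text
t: 12.45
tool_pos: [0.544, 0.0178, 0.1089]
orientation: [-1.327, 1.129, 1.324]
force: [-1.5, 1.9, 6.0]
opening: 0.027
t 13.05 F [-2.48  0.93  6.07] pos [0.5441 0.0178 0.109 ] open 0.027
t 13.65 F [-2.4   0.87  6.07] pos [0.5441 0.0178 0.109 ] open 0.0268
t 13.65 pos [0.5441 0.0178 0.109 ] F [-1.58  1.16  6.77] open 0.0268
shift [-1.211e-01  4.000e-04  1.000e-04] turn [ 0.002 -0.001  0.001]
```

```bash
python3 -m inch '[[[0.001,0,0,0,0,0,0],[0,0,0,0,0,0,0]]]'
python3 - <<'E'
from h import *
avg(12);avg(12)
w=optics.read_camera("wrist"); s=w["frame"]
cv2.imwrite("pics/c7.png",cv2.resize(s[80:300,180:400],(800,800),interpolation=cv2.INTER_CUBIC)[420:])
go([.5435,.018,.23])
E
```

```text
t: 13.85
tool_pos: [0.5444, 0.0179, 0.1085]
orientation: [-1.327, 1.129, 1.324]
force: [-3.7, 1.0, 6.7]
opening: 0.0268
t 14.45 F [-3.23  0.62  6.52] pos [0.5444 0.0179 0.1086] open 0.0271
t 15.05 F [-3.02  0.74  6.28] pos [0.5444 0.0179 0.1086] open 0.027
t 15.1 pos [0.5444 0.0179 0.1086] F [-4.18  0.77  5.91] open 0.027
shift [-1.214e-01  6.000e-04  1.000e-04] turn [ 0.002 -0.001  0.002]
```

View pics/c7.png

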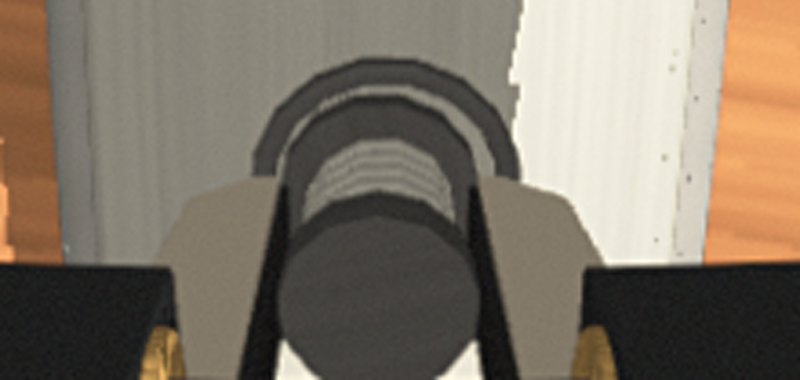

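Cap position in the wrist frame is unchanged (lower rim at row 248 both before and now), so the grip has not slipped. Compression is ≈13.8 mm, held 1.2 s, at ≈7.1 N. That is below 10 N, so the spring goes in the square tray.

```bash
python3 -m inch '[[[-0.008,0,0,0,0,0,0],[-0.015,0,0,0,0,0,0],[-0.03,0,0,0,0,0,0],[-0.04,0,0,0,0,0,0],[-0.03,0,0,0,0,0,0],[0,-0.0018,-0.0337,0,0,0,0],[0,-0.0018,-0.0337,0,0,0,0],[0,-0.0018,-0.0337,0,0,0,0],[0,-0.0018,-0.0337,0,0,0,0],[0,-0.0018,-0.0337,0,0,0,0],[0,-0.0018,-0.0337,0,0,0,0],[0,-0.0018,-0.0337,0,0,0,0],[0,-0.0018,-0.0337,0,0,0,0],[0,-0.0018,-0.0337,0,0,0,0],[0,0,0,0,0,0,0],[0,0,0,0,0,0,0]]]'
python3 -c "
from h import *
go([.607,-.279,.10])"
```

```text
t: 16.7
tool_pos: [0.6107, -0.2914, 0.2479]
orientation: [-1.335, 1.126, 1.318]
force: [-0.3, 0.9, -0.8]
opening: 0.027
t 16.7 pos [ 0.6107 -0.2914  0.2479] F [-0.26  0.87 -0.82] open 0.027
shift [0.1478 0.0028 0.0136] turn [ 0.004 -0.006  0.008]
```

```bash
python3 -m inch '[[[0.03,0.0015,0.0136,0.004,-0.006,0.008,0],[0.035,0,0,0,0,0,0],[0.035,0,0,0,0,0,0],[0.03,0,0,0,0,0,0],[0.01,0,0,0,0,0,0],[0,0,0,0,0,0,0],[0,0,0,0,0,0,0]]]'
python3 - <<'E'
from h import *
go([.607,-.279,.058])
w=optics.read_camera("wrist"); cv2.imwrite("pics/c8.png",w["frame"])
E
```

```text
t: 17.4
tool_pos: [0.6094, -0.2723, 0.1104]
orientation: [-1.332, 1.126, 1.322]
force: [-0.2, -0.8, -1.2]
opening: 0.027
t 17.4 pos [ 0.6094 -0.2723  0.1104] F [-0.17 -0.8  -1.23] open 0.027
shift [ 0.0524  0.0037 -0.0061] turn [ 0.005 -0.003  0.005]
```

View pics/c8.png

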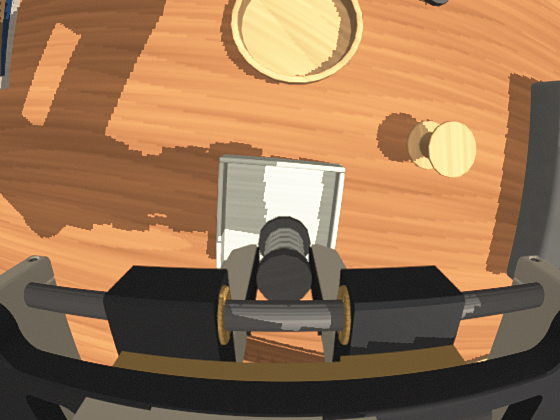

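Wrist view: the tray rim runs from x 219 to 345 with its near edge at row ≈162. The spring's foot at (284,235) is over its middle. I'll apply the small correction and lower.

```bash
python3 -c "
from h import *
w=optics.read_camera('wrist'); print(unproj(w,(219,157),.022,True),unproj(w,(345,167),.022,True))"
python3 -m inch '[[[0.02,0.002,-0.003,0.004,-0.003,0.005,0],[0.016,0,0,0,0,0,0],[0.008,0,0,0,0,0,0],[0,0,0,0,0,0,0]]]'
python3 -c "
from h import *
avg(5); go([.607,-.277,.058])"
```

```text
[ 0.56826964 -0.32846662  0.022     ] [ 0.56075604 -0.23538886  0.022     ]
t: 17.9
tool_pos: [0.6105, -0.278, 0.0672]
orientation: [-1.33, 1.129, 1.317]
force: [0.2, 0.3, -0.9]
opening: 0.0271
t 18.15 F [-0.04  0.1  -0.41] pos [ 0.6115 -0.2784  0.0692] open 0.027
t 18.15 pos [ 0.6122 -0.2787  0.0703] F [-0.15 -0.26 -0.11] open 0.027
shift [0.0123 0.005  0.0025] turn [ 0.    -0.007  0.009]
```

Near-rim corners give a tray centre of (0.611,−0.278), so the tool is right over it. Lowering to touch.

```bash
python3 -m inch '[[[0.005,0.001,0,0,-0.004,0.009,0],[0.005,0,0,0,0,0,0],[0,0,0,0,0,0,0]]]'
python3 -c "
from h import *
avg(4); go([.611,-.278,.058])"
python3 -m inch '[[[0.0015,0,0,0,0,0,0],[0.001,0,0,0,0,0,0],[0,0,0,0,0,0,0]]]'
python3 -c "
from h import *
avg(4); go([.611,-.278,.058])"
```

```text
t: 18.45
tool_pos: [0.6121, -0.2793, 0.0612]
orientation: [-1.328, 1.132, 1.321]
force: [-1.0, 0.1, -1.1]
opening: 0.0271
t 18.65 F [-0.34  0.4  -0.65] pos [ 0.6124 -0.2794  0.0618] open 0.0272
t 18.65 pos [ 0.6125 -0.2795  0.0621] F [-0.55  0.67 -1.76] open 0.0272
shift [0.0041 0.0012 0.0018] turn [ 0.    -0.005  0.002]
t: 18.95
tool_pos: [0.6127, -0.2796, 0.0598]
orientation: [-1.329, 1.132, 1.319]
force: [-1.1, 0.5, -1.1]
opening: 0.0268
t 19.15 F [-0.26 -0.03 -1.04] pos [ 0.6127 -0.2797  0.0599] open 0.0269
t 19.15 pos [ 0.6128 -0.2797  0.06  ] F [ 0.08  0.15 -0.59] open 0.0269
shift [0.002  0.0015 0.002 ] turn [ 0.    -0.005  0.003]
```

```bash
python3 -m inch '[[[0.0015,0,0,0,-0.004,0.003,0],[0.001,0,0,0,0,0,0],[0,0,0,0,0,0,0]]]'
python3 -c "
from h import *
avg(5)"
python3 -m inch '[[[0.001,0,0,0,0,0,0],[0,0,0,0,0,0,0]]]'
python3 -c "
from h import *
avg(5); go([.611,-.278,.058])"
```

```text
t: 19.45
tool_pos: [0.6129, -0.2798, 0.0576]
orientation: [-1.325, 1.131, 1.323]
force: [-1.0, 1.0, 0.7]
opening: 0.0269
t 19.7 F [-0.08  0.09 -0.05] pos [ 0.613  -0.2798  0.0577] open 0.0268
t: 19.9
tool_pos: [0.613, -0.2798, 0.0569]
orientation: [-1.325, 1.131, 1.323]
force: [-0.9, 0.0, 0.6]
opening: 0.0271
t 20.15 F [-0.88  0.6   0.81] pos [ 0.6131 -0.2798  0.057 ] open 0.027
t 20.15 pos [ 0.6131 -0.2798  0.057 ] F [-0.07  0.59  0.71] open 0.027
shift [-0.001   0.0018  0.0021] turn [ 0.    -0.001  0.001]
```

The foot touches the floor at TCP z ≈ 0.058, which matches the contact offset used on the tester. Releasing gently and rising.

```bash
python3 -m inch '[[[0,0,0,0,0,0,0.35],[0,0,0,0,0,0,0.4],[0,0,0,0,0,0,0.5],[0,0,0,0,0,0,0.55],[0,0,0,0,0,0,0.55],[-0.01,0,0,0,0,0,0.55],[-0.03,0,0,0,0,0,0.55],[-0.04,0,0,0,0,0,0.55],[-0.04,0,0,0,0,0,0.55],[0,0,0,0,0,0,0.55],[0,0,0,0,0,0,0.55]]]'
python3 - <<'E'
from h import *
go([.611,-.278,.2])
w=optics.read_camera("wrist"); s=optics.read_camera("side")
f=lambda im,x,y,ww,h,W,H:cv2.resize(im[y:y+h,x:x+ww],(W,H),interpolation=cv2.INTER_CUBIC)
cv2.imwrite("pics/c9.png",np.hstack([f(w["frame"],140,60,280,240,467,400),f(s["frame"],230,110,180,216,333,400)]))
E
```

```text
t: 21.25
tool_pos: [0.6122, -0.2793, 0.183]
orientation: [-1.324, 1.131, 1.324]
force: [-0.1, 0.1, -1.5]
opening: 0.051
t 21.25 pos [ 0.6122 -0.2793  0.183 ] F [-0.05  0.11 -1.47] open 0.051
shift [-0.017   0.001   0.0015] turn [ 0.    -0.001 -0.001]
```

View pics/c9.png

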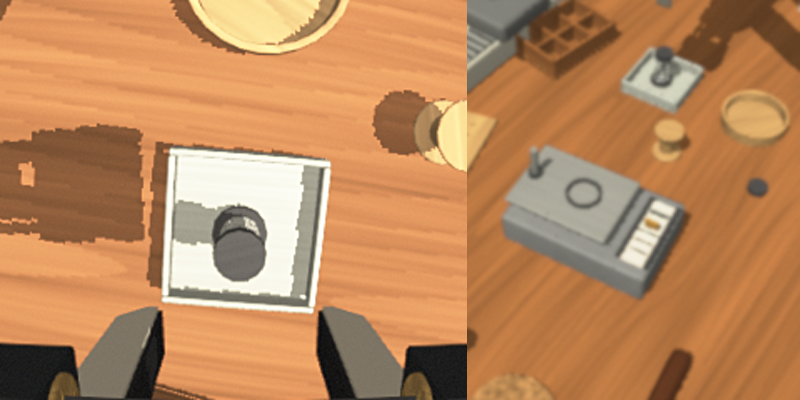

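The spring stands upright and free in the middle of the tray (crop (240,240)), the pointer is well short of the long 10 N line, and the bystanders are where they were. Handing in.

```bash
python3 -c "
from plant import workorder
print(workorder.close_job())"
```

```text
the job is handed in; nothing more can be done
None
```

The spring took about 7.1 N at the mark, so it counts as tired and I stood it upright in the square metal tray. The job was handed in at about 21 s; the system reports no verdict.

- **Pressing:** I gripped the small dark unit on the cork mat by its cap, stood it inside the ring and pressed it to about 13.8 mm. That is roughly level with the post, and I held it there for over a second. The depth comes from tool height, contact height and plate sinking, good to about 1 mm; the hand hid the post, so I could not check it by eye.
- **Force:** The pointer read about 7.1 N. The wrist force agreed, at 6.3 N plus 0.75 N for the spring's own weight.
- **Side force:** About 3 N of sideways force built up while pressing. In the pictures the foot stayed inside the ring and the cap did not slip in the jaws.
- **Last picture:** The spring stands upright and free near the middle of the tray, the gripper is clear of it, and the bystanders in view have not moved. I didn't re-check the tin, the darning mushroom or all of the screwdriver and needle gauge.
- **Disagreements and overrun:** The top and wrist cameras disagreed by up to 4 mm on the spring's position, and I went by the wrist view. I viewed 12 pictures, two over the budget of 10.

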